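# Uncover the clock movements and line them up for inspection

### The arm

A 6-joint arm with a two-finger parallel gripper is mounted at the origin on the work surface. World frame = base frame: x ahead of the robot, y to its left, z up, the work surface at z = 0. Lengths are in m, angles in rad, forces in N, time in s.
With the tool pointing down it reaches from about 0.425 to 0.925 m from the base axis. Payload 12.5 kg.
Tool frame: the origin (TCP) lies between the finger pads; the fingertips stand 14 mm ahead of it and the grasp point (between the pads) lies 5 mm behind it; z points along the fingers, y is the line along which they close (so a half turn about z gives the same grasp; the last joint's range is limited). The gripper opens to 85 mm and grips with 20 to 120 N. Pads are 22 mm wide; open, the fingers measure 114 mm over their backs; the gripper's body (76 mm by 85 mm) begins 54 mm behind the grasp point. The pads swing forward as they close: fully open they stand 13 mm farther back than shut.
Start: joints at [-1.412, 0.491, 1.559, -0, 1.092, -0.106], TCP at [0.164, -0.603, 0.245] pointing down, gripper open.
Joint ranges: [-3.1, 3.1], [-0.84, 2.19], [0.05, 2.79], [-1.13, 4.28], [0.06, 2.93], [-2.69, 2.69]. Speed limits (rad/s): [2.22, 2.22, 2.79, 3.14, 3.14, 3.14].

### API

Orientations are given as a 3x3 rotation matrix whose columns are the frame's x, y, z axes.
In Python, from bench import env gives the robot as it stands.
- The arm moves only by the tool servo_tool, never from a script. Its argument "targets" is a list of rows, each a list of 7 numbers: the shift along the tool's x, y, z in cm, then the turn, a rotation vector about the tool's x, y, z in degrees, then the finger opening in cm, from 0 to 8.54. A call has 1 to 20 rows; each row is the pose to reach, as a shift and turn from the pose commanded when the call began, along the tool's axes at that moment; what a row does not reach only later rows make up. A row lasts 1/12 s, in which the tool goes at most 41.7 mm and 7.16 degrees, less where a joint would pass 70% of its speed; a pose out of reach is approached as far as the arm can. A call with a gripper value outside its range is refused whole. The fingers move at their own pace and stop on an object; the grip force is fixed at half the most. Time passes only in rows, so rows that repeat a pose let the fingers close. It gives the time, the measured TCP pose, the force, the opening and the grip force at its end, in the units of the state.
- env.state(): the state, without advancing time (a new reading comes with each control period).
- env.grab_frame(name): name is "scene" or "top"; returns the picture (420x560x3 uint8, red, green, blue); there is no depth.
- env.calibration(name): a dict with "fx", "fy", "cx", "cy" (pixels), "R" (3x3) and "t" (3): a world point X has camera coordinates R X + t. Camera axes: x right, y down, z forward; pixel columns grow to the right and rows downward; lengths in m; the calibration is good to about 2 mm. A picture is of the moment at which its call begins. calibration takes no time and is no camera call.
- env.sign_off(): hands the job in; it is judged then, once.
Trained networks look in the newest picture that a camera, given by its name, has taken for a name from the list of things; names that differ only in an ending like _2 or _b are one class to them, and where a whole thing is asked for, a point or a joint stands for the part that bears it (a point fixed in the world has none). Each returns a list of dicts, best first, with "conf" (0 to 1); they miss things now and then, are a little off and sometimes report something else, mostly with a low value. They report only what shows in the picture. A call takes as long as a camera call. They do not tell look-alikes from the thing itself.
- env.look_for(camera, name): "location" ([column, row] in pixels, amid what is visible of it).
- env.regions_of(camera, name): "mask" (420x560 bool, what is visible of it) and "location" ([column, row] in pixels, amid what is visible of it).
- env.landmark_of(camera, name): "location" ([column, row] in pixels: a listed point, or the origin of a listed thing).
The state is a dict: "t": time; "q": joint angles; "joint_velocities": joint speeds; "joint_torque": joint torques, N m; "ee_pos": TCP position; "orientation": TCP orientation; "force": force on the tool from outside, world axes, zero at the start; "torque": the same for the moment, N m; "width": finger opening in m; "gripper_force": force on a finger pad.
Only numpy, scipy, OpenCV 4.12 (cv2) and the standard library are available. Lean on these libraries where they do the work, as an engineer would, in place of code of your own. Each camera call takes 0.05 s, during which the arm holds its last target. There are 200 camera calls.

### The job

Lift the dust covers off all the clock movements that have one and stand the covers, knob up, side by side on the floor of the plywood tray. Slide all four movements along the bench (do not carry them through the air) into an even row along the near side of the wooden stop strip: one at each brass tick, centred on it, up against the strip and square to it. Leave the other things on the bench alone and never tip a movement over.

Things in the scene. Friction and masses are not known exactly. Their poses are not given: they have to be found in the camera images.
- movement1_c (a point): A desk-clock movement fixed in its holder, one loose piece of 0.35 kg, 48 mm high: a dark wooden base block 76 x 76 mm and 18 mm thick, a brass post on it, and on top a round steel movement 52 mm across from 32 to 48 mm above the bench. Four alike. Point: the middle of the piece, 24 mm above its underside; x and y along the base's sides, z up. May be under a dust cover.
- movement2_c (a point): A desk-clock movement fixed in its holder, one loose piece of 0.35 kg, 48 mm high: a dark wooden base block 76 x 76 mm and 18 mm thick, a brass post on it, and on top a round steel movement 52 mm across from 32 to 48 mm above the bench. Four alike. Point: the middle of the piece, 24 mm above its underside; x and y along the base's sides, z up. May be under a dust cover.
- movement3_c (a point): A desk-clock movement fixed in its holder, one loose piece of 0.35 kg, 48 mm high: a dark wooden base block 76 x 76 mm and 18 mm thick, a brass post on it, and on top a round steel movement 52 mm across from 32 to 48 mm above the bench. Four alike. Point: the middle of the piece, 24 mm above its underside; x and y along the base's sides, z up. May be under a dust cover.
- movement4_c (a point): A desk-clock movement fixed in its holder, one loose piece of 0.35 kg, 48 mm high: a dark wooden base block 76 x 76 mm and 18 mm thick, a brass post on it, and on top a round steel movement 52 mm across from 32 to 48 mm above the bench. Four alike. Point: the middle of the piece, 24 mm above its underside; x and y along the base's sides, z up. May be under a dust cover.
- cover1_c (a point): Loose dust cover, 0.09 kg: aluminium cup, 66 mm across, 42 mm high, wall 3 mm, with an upright black knob on top, 22 mm across, 32 mm high. Starts on a movement's wooden base, around the movement with 4 mm play (rises 30 mm to come clear). Point: on its axis, 37 mm above the rim; knob from 5 to 37 mm above the point. z up through the knob. 2 to 4 covers exist; absent ones are never reported.
- cover2_c (a point): Loose dust cover, 0.09 kg: aluminium cup, 66 mm across, 42 mm high, wall 3 mm, with an upright black knob on top, 22 mm across, 32 mm high. Starts on a movement's wooden base, around the movement with 4 mm play (rises 30 mm to come clear). Point: on its axis, 37 mm above the rim; knob from 5 to 37 mm above the point. z up through the knob. 2 to 4 covers exist; absent ones are never reported.
- cover3_c (a point): Loose dust cover, 0.09 kg: aluminium cup, 66 mm across, 42 mm high, wall 3 mm, with an upright black knob on top, 22 mm across, 32 mm high. Starts on a movement's wooden base, around the movement with 4 mm play (rises 30 mm to come clear). Point: on its axis, 37 mm above the rim; knob from 5 to 37 mm above the point. z up through the knob. 2 to 4 covers exist; absent ones are never reported.
- cover4_c (a point): Loose dust cover, 0.09 kg: aluminium cup, 66 mm across, 42 mm high, wall 3 mm, with an upright black knob on top, 22 mm across, 32 mm high. Starts on a movement's wooden base, around the movement with 4 mm play (rises 30 mm to come clear). Point: on its axis, 37 mm above the rim; knob from 5 to 37 mm above the point. z up through the knob. 2 to 4 covers exist; absent ones are never reported.
- stop: The row stop: a straight wooden strip fixed on the bench, 22 mm (x) by 420 mm (y), 16 mm high, with four brass ticks across it. Origin: centre of its underside; y along the strip, -x towards the robot's side, where the movements are to stand.
- mark1 (a point): The place for one movement at brass tick 1 of the stop (tick 1 farthest to +y, 100 mm from tick to tick): the middle of a movement standing square there with 2 mm between its base and the strip; 51 mm from the strip's centre line, 24 mm above the bench. Axes as the stop's.
- mark2 (a point): The place for one movement at brass tick 2 of the stop (tick 1 farthest to +y, 100 mm from tick to tick): the middle of a movement standing square there with 2 mm between its base and the strip; 51 mm from the strip's centre line, 24 mm above the bench. Axes as the stop's.
- mark3 (a point): The place for one movement at brass tick 3 of the stop (tick 1 farthest to +y, 100 mm from tick to tick): the middle of a movement standing square there with 2 mm between its base and the strip; 51 mm from the strip's centre line, 24 mm above the bench. Axes as the stop's.
- mark4 (a point): The place for one movement at brass tick 4 of the stop (tick 1 farthest to +y, 100 mm from tick to tick): the middle of a movement standing square there with 2 mm between its base and the strip; 51 mm from the strip's centre line, 24 mm above the bench. Axes as the stop's.
- tray_in (a point): The cover tray: a fixed shallow plywood tray 200 mm (x) by 190 mm (y), 16 mm high outside, walls and floor 6 mm thick, so 188 x 178 mm inside. Point: centre of its inner floor, 6 mm above the bench; z up.
- loupe: Bystander: black eye loupe, 34 mm across, 40 mm high, standing. Origin: centre of its underside.
- tweezers: Bystander: brass tweezers about 145 mm long lying flat along their x, 6 mm high. Origin: underneath the middle.
- jar: Bystander: small amber oil jar, 42 mm across, 50 mm high. Origin: centre of its underside.
- screwdriver: Bystander: screwdriver 150 mm long lying behind the stop, along its x. Origin: underneath it.
Things that resemble listed ones, but are neither listed nor needed, are in the scene too. What is shaped like the part that bears cover4_c but blue, pink or turquoise is not meant.

How it is judged:
At the end, for the whole second after the job is handed in: Each movement stands on the bench within 9 mm of a tick's place, square to the strip within 0.12 rad (any side in front); every cover there is stands upright (0.1 rad) on the tray's floor, its axis within 70 mm (x) and 65 mm (y) of the tray's centre ((horizontal distance between movement1_c and mark1 below 0.009 m or horizontal distance between movement1_c and mark2 below 0.009 m or horizontal distance between movement1_c and mark3 below 0.009 m or horizontal distance between movement1_c and mark4 below 0.009 m) and (angle between the x axis of movement1_c and the x axis of stop, either way round below 0.12 rad or angle between the x axis of movement1_c and the y axis of stop, either way round below 0.12 rad) and angle between each of movement1_c, movement2_c, movement3_c, movement4_c's own z axis and vertical below 0.08 rad and height (world z) of each of movement1_c, movement2_c, movement3_c, movement4_c below 0.03 m and (horizontal distance between movement2_c and mark1 below 0.009 m or horizontal distance between movement2_c and mark2 below 0.009 m or horizontal distance between movement2_c and mark3 below 0.009 m or horizontal distance between movement2_c and mark4 below 0.009 m) and (angle between the x axis of movement2_c and the x axis of stop, either way round below 0.12 rad or angle between the x axis of movement2_c and the y axis of stop, either way round below 0.12 rad) and (horizontal distance between movement3_c and mark1 below 0.009 m or horizontal distance between movement3_c and mark2 below 0.009 m or horizontal distance between movement3_c and mark3 below 0.009 m or horizontal distance between movement3_c and mark4 below 0.009 m) and (angle between the x axis of movement3_c and the x axis of stop, either way round below 0.12 rad or angle between the x axis of movement3_c and the y axis of stop, either way round below 0.12 rad) and (horizontal distance between movement4_c and mark1 below 0.009 m or horizontal distance between movement4_c and mark2 below 0.009 m or horizontal distance between movement4_c and mark3 below 0.009 m or horizontal distance between movement4_c and mark4 below 0.009 m) and (angle between the x axis of movement4_c and the x axis of stop, either way round below 0.12 rad or angle between the x axis of movement4_c and the y axis of stop, either way round below 0.12 rad) and x of cover1_c in the frame of tray_in between -0.07 and 0.07 m and y of cover1_c in the frame of tray_in between -0.065 and 0.065 m and z of cover1_c in the frame of tray_in between 0.031 and 0.043 m and angle between each of cover1_c, cover2_c, cover3_c, cover4_c's own z axis and vertical below 0.1 rad and x of cover2_c in the frame of tray_in between -0.07 and 0.07 m and y of cover2_c in the frame of tray_in between -0.065 and 0.065 m and z of cover2_c in the frame of tray_in between 0.031 and 0.043 m and x of cover3_c in the frame of tray_in between -0.07 and 0.07 m and y of cover3_c in the frame of tray_in between -0.065 and 0.065 m and z of cover3_c in the frame of tray_in between 0.031 and 0.043 m and x of cover4_c in the frame of tray_in between -0.07 and 0.07 m and y of cover4_c in the frame of tray_in between -0.065 and 0.065 m and z of cover4_c in the frame of tray_in between 0.031 and 0.043 m); the robot touches nothing.
It fails at once if a movement was lifted more than 15 mm off the bench (height (world z) of any of movement1_c, movement2_c, movement3_c, movement4_c above 0.039 m).
It fails at once if a movement was tipped over (angle between any of movement1_c, movement2_c, movement3_c, movement4_c's own z axis and vertical above 0.6 rad).
It fails at once if a bystander was moved more than 50 mm (distance of any of loupe, tweezers, jar, screwdriver from where it was at the start of the episode above 0.05 m).
Of cover1, cover2, cover3, cover4 only 2 to 4 are there at a start; the rules pass over those that are not, and their reading is None.
At some moment in a run one of movement1, movement2, movement3, movement4 may be knocked a few centimetres aside while the robot is not near it.
It also fails if it takes over 210 s, if anything falls off the work surface, if the arm or the gripper's body presses on something with over 40 N, if the wrist force passes 120 N, or if a joint passes its speed limit or range.

## Working session

There is one attempt and no reset: what is moved stays moved. The work goes in short steps, Python scripts to look and compute and a tool call to move; the robot and the scene stay as the last step left them, time stands still between calls to the robot, and variables do not carry over. Pictures are saved under pics/ and viewed, at most 14 in all, crops included, and the job is handed in when it is done.

Besides the shell and the picture viewer there is one more tool, called after "Emit:" by a JSON object that holds its "method" and its "body". servo_tool: Moves the arm, as the interface text tells. Its arguments: {"type":"object","properties":{"targets":{"type":"array"}},"required":["targets"]}

```bash
mkdir -p pics; ls
cat > h.py <<'E'
from bench import env
import numpy as np, cv2
def cal(n):
    c=env.calibration(n); K=np.array([[c['fx'],0,c['cx']],[0,c['fy'],c['cy']],[0,0,1.]])
    return K,np.array(c['R']),np.array(c['t'])
def at(n,uv,z):
    K,R,t=cal(n); d=R.T@np.linalg.inv(K)@[uv[0],uv[1],1]; o=-R.T@t
    return o+d*(z-o[2])/d[2]
def proj(n,X):
    K,R,t=cal(n); p=K@(R@np.array(X)+t); return p[:2]/p[2]
def tri(us,ut):
    P=[cal(n)[0]@np.c_[cal(n)[1],cal(n)[2]] for n in('scene','top')]
    X=cv2.triangulatePoints(P[0],P[1],np.array(us,float),np.array(ut,float)); return (X[:3]/X[3]).ravel()
def snap(n,f): 
    im=env.grab_frame(n); cv2.imwrite('pics/'+f,im[:,:,::-1]); return im
E
python3 - <<'E'
from h import *
for n in('scene','top'):
    snap(n,n+'0.png'); K,R,t=cal(n); print(n,K[0,0],(-R.T@t).round(3),R[2].round(2))
    for o in('movement1_c','cover1_c','mark1','stop','tray_in','loupe','jar','tweezers','screwdriver'):
        print(o,[(np.round(d['location']).astype(int).tolist(),round(d['conf'],2)) for d in env.landmark_of(n,o)])
s=env.state();print(s['t'],s['ee_pos'],s['orientation'])
E
```

```text
pics
scene 412.24690448400986 [ 1.059 -0.758  0.642] [-0.52  0.65 -0.55]
movement1_c [([192, 263], 0.86)]
cover1_c [([186, 256], 0.75)]
mark1 [([343, 227], 0.96), ([321, 248], 0.69), ([367, 212], 0.59)]
stop [([348, 250], 0.76)]
tray_in [([356, 167], 0.81)]
loupe [([189, 253], 0.6), ([305, 178], 0.52)]
jar [([249, 326], 0.58)]
tweezers [([417, 237], 0.67), ([171, 312], 0.6)]
screwdriver [([418, 235], 0.6)]
top 503.75927767800914 [ 0.303 -0.066  1.218] [ 0.17  0.   -0.99]
movement1_c [([380, 232], 0.59)]
cover1_c [([383, 225], 0.72)]
mark1 [([282, 146], 0.86), ([323, 147], 0.71), ([244, 143], 0.6)]
stop [([265, 128], 0.59)]
tray_in [([97, 213], 0.59), ([381, 232], 0.3)]
loupe [([161, 249], 0.59), ([97, 214], 0.39)]
jar [([385, 146], 0.85), ([197, 92], 0.57)]
tweezers [([425, 201], 0.8)]
screwdriver [([198, 93], 0.92), ([382, 232], 0.64), ([426, 203], 0.57)]
1.0 [ 0.16358398 -0.60323224  0.24532503] [[ 9.65156625e-01  2.61672868e-01  1.27204709e-05]
 [ 2.61672868e-01 -9.65156619e-01 -1.01720744e-04]
 [-1.43403121e-05  1.01505052e-04 -9.99999995e-01]]
```

View pics/scene0.png

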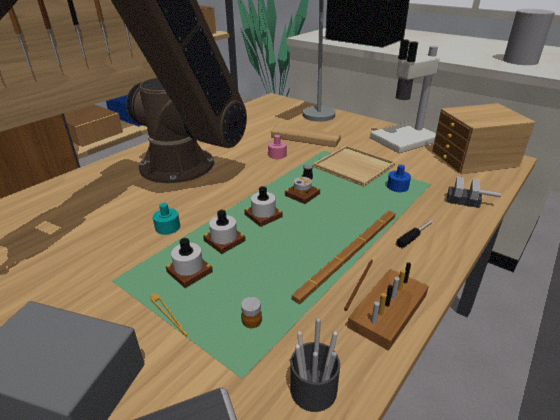

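View pics/top0.png

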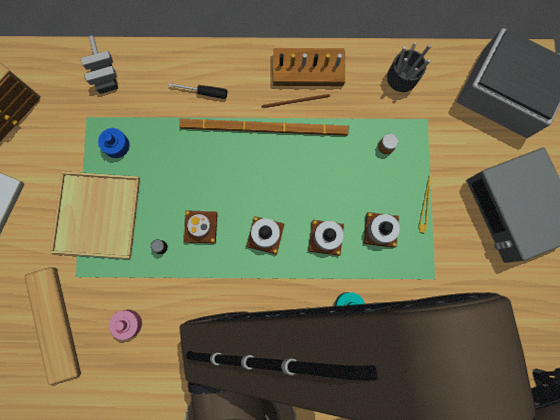

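Top view: the stop runs from (180,125) to (349,130), and the tray is at (97,215). Covered movements are at about (265,235), (328,237) and (383,229), and the uncovered one is at (200,226). In the scene view the same four are at (187,260), (223,231), (263,206) and (302,188). 

Look-alike covers are blue at top (113,142), pink at (124,324) and turquoise at (350,300). I reject these because they are coloured and not on a base. The loupe is at (158,246) and the jar at (388,145). Next step is to rectify and measure.

```bash
cat >> h.py <<'E'
# rectified view of plane z: 1 px = 0.5 mm; col=(0.40-y)*2000,row=(0.72-x)*2000
def rect(n,im,z,x1=0.72,x0=0.30,y1=0.25,y0=-0.45,s=1100):
    w=[(x1,y1),(x1,y0),(x0,y0),(x0,y1)]
    src=np.float32([proj(n,[x,y,z]) for x,y in w]); W,H=int((y1-y0)*s),int((x1-x0)*s)
    return cv2.warpPerspective(im,cv2.getPerspectiveTransform(src,np.float32([[0,0],[W,0],[W,H],[0,H]])),(W,H),flags=cv2.INTER_CUBIC)
def bases(im,n='top',z=0.018,dbg=None):
    """brown base blocks (hull of brown/dark-red pixels) -> world pose on plane z"""
    h=cv2.cvtColor(im,cv2.COLOR_RGB2HSV); return h
E
python3 - <<'E'
from h import *
im=cv2.imread('pics/top0.png')
x1,x0,y1,y0=.8,.3,.35,-.45
r=rect('top',im,.018,x1,x0,y1,y0,1000); 
for i in range(0,800,100): cv2.line(r,(i+50,0),(i+50,8),(255,255,255),1)
cv2.imwrite('pics/r0.png',r); print(r.shape)
for n,f in(('top','tray'),):
    for uv in [(62,175),(139,177),(131,260),(53,254)]: print('tray corner z16',at('top',uv,.016).round(3))
for uv in [(180.5,125),(349,130),(181,120),(349,126)]: print('stop',at('top',uv,.016).round(3))
# triangulated knob tops by hand
E
```

```text
(500, 800, 3)
tray corner z16 [0.575 0.445 0.016]
tray corner z16 [0.571 0.256 0.016]
tray corner z16 [0.369 0.266 0.016]
tray corner z16 [0.382 0.452 0.016]
stop [0.704 0.16  0.016]
stop [ 0.693 -0.259  0.016]
stop [0.717 0.159 0.016]
stop [ 0.703 -0.259  0.016]
```

View pics/r0.png

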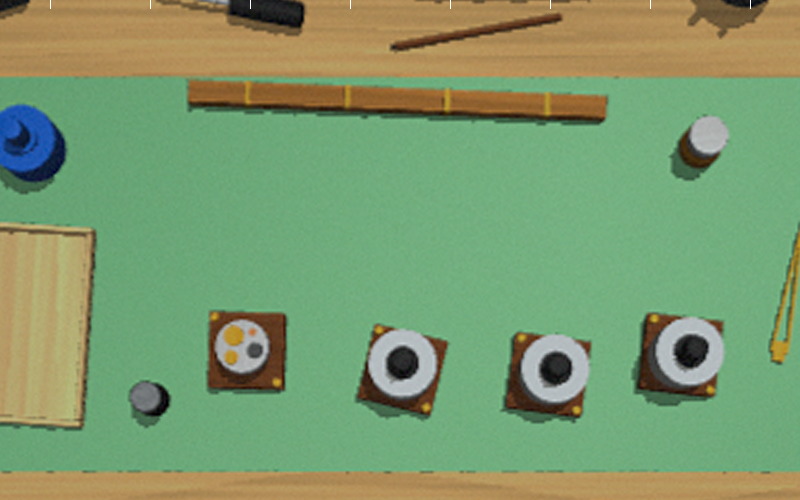

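The rectified view at z=18 mm shows the ticks at columns 248, 348, 447 and 548 (rows 94 to 104). The base centres are at (247,351), (403,369), (548,374) and (681,355). I'll triangulate the knobs and the uncovered movement's disc from both views, and check my choice in one crop.

```bash
cat >> h.py <<'E'
def blob(im,p,r=12,thr=60):
    """centroid/top of dark blob near p (RGB image)"""
    x,y=map(int,p); c=im[y-r:y+r,x-r:x+r].max(2)<thr
    k,l,st,ce=cv2.connectedComponentsWithStats(c.astype(np.uint8)); i=1+np.argmax(st[1:,4]); return ce[i]+[x-r,y-r],st[i,4],(st[i,:4]+[x-r,y-r,0,0]).tolist()
E
python3 - <<'E'
from h import *
S=cv2.imread('pics/scene0.png');T=cv2.imread('pics/top0.png')
sd=[(184,246),(222,216),(262,193)];td=[(386,229),(329,236),(265,234)]
for a,b in zip(sd,td):
    A=blob(S,a);B=blob(T,b); X=tri(A[0],B[0]); print(A,B,X.round(3))
a=cv2.resize(S[170:290,160:330],None,fx=4,fy=4,interpolation=cv2.INTER_CUBIC); cv2.imwrite('pics/c0.png',a)
# predictions in scene: ticks and tray center, disc top of uncovered
for X in [(.706,.102,.016),(.696,-.198,.016),(.474,.355,.006),(.449,.103,.018),(.449,.103,.048)]: print(X,proj('scene',X).round(1),proj('top',X).round(1))
E
```

```text
(array([184.95121951, 247.01219512]), np.int32(164), [179, 238, 14, 17]) (array([385.43478261, 227.72463768]), np.int32(138), [379, 222, 14, 13]) [ 0.442 -0.33   0.069]
(array([221.68548387, 217.95967742]), np.int32(124), [217, 210, 11, 15]) (array([329.13178295, 234.69767442]), np.int32(129), [323, 229, 13, 13]) [ 0.426 -0.2    0.07 ]
(array([262.54368932, 193.49514563]), np.int32(103), [258, 187, 11, 13]) (array([264.96923077, 232.19230769]), np.int32(130), [259, 226, 13, 13]) [ 0.431 -0.053  0.071]
(0.706, 0.102, 0.016) [380.6 220.4] [203.7 124.2]
(0.696, -0.198, 0.016) [312.5 281.1] [324.5 128.7]
(0.474, 0.355, 0.006) [352.3 164.3] [ 97.6 216.6]
(0.449, 0.103, 0.018) [302.1 189.2] [200.3 226.8]
(0.449, 0.103, 0.048) [302.3 180.3] [198.5 225.2]
```

View pics/c0.png

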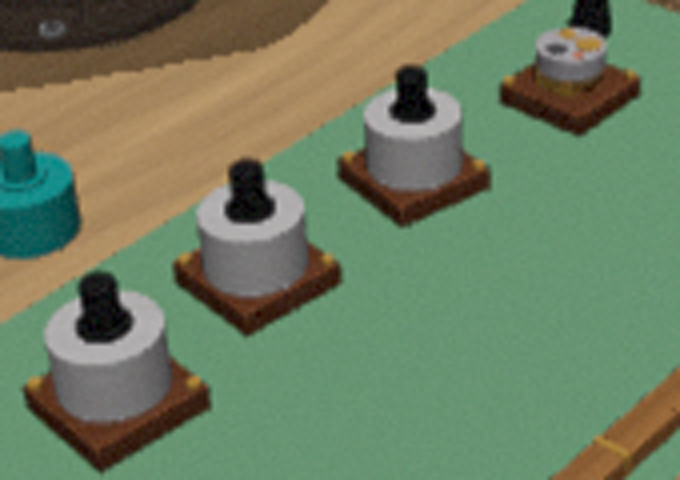

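The crop shows three plain aluminium covers on wooden bases and the uncovered movement, with only the turquoise look-alike nearby, so the choice holds. Triangulated knob middles are at z≈0.07, as expected. I'll move to a staging point with the tool squared to world.

Emit:
{"method": "servo_tool", "body": {"targets": [[10.0,-7.0,2.0,0,0,4,7],[20.0,-14.0,4.0,0,0,8,6],[30.0,-21.0,5.5,0,0,12,5],[43.0,-30.1,6.5,0,0,15.16,5],[43.0,-30.1,6.5,0,0,15.16,5],[43.0,-30.1,6.5,0,0,15.16,5],[43.0,-30.1,6.5,0,0,15.16,5],[43.0,-30.1,6.5,0,0,15.16,5],[43.0,-30.1,6.5,0,0,15.16,5],[43.0,-30.1,6.5,0,0,15.16,5],[43.0,-30.1,6.5,0,0,15.16,5],[43.0,-30.1,6.5,0,0,15.16,5],[43.0,-30.1,6.5,0,0,15.16,5],[43.0,-30.1,6.5,0,0,15.16,5],[43.0,-30.1,6.5,0,0,15.16,5],[43.0,-30.1,6.5,0,0,15.16,5]]}}

```text
t: 2.33
ee_pos: [0.4997, -0.2004, 0.1803]
orientation: [[1.0, 0.001, -0.0], [0.001, -1.0, -0.0], [-0.0, 0.0, -1.0]]
force: [-0.4, -0.2, -0.4]
width: 0.0499
gripper_force: 0.0
```

Emit:
{"method": "servo_tool", "body": {"targets": [[-3,-6,0,0,0,0,5],[-5,-10,0,0,0,0,5],[-6.9,-14.7,0,0,0,0,5],[-6.9,-14.7,0,0,0,0,5],[-6.9,-14.7,2,0,0,0,5],[-6.9,-14.7,4,0,0,0,5],[-6.9,-14.7,6,0,0,0,5],[-6.9,-14.7,8,0,0,0,5],[-6.9,-14.7,9.5,0,0,0,5],[-6.9,-14.7,10.2,0,0,0,5],[-6.9,-14.7,10.2,0,0,0,5],[-6.9,-14.7,10.2,0,0,0,1.5],[-6.9,-14.7,10.2,0,0,0,1],[-6.9,-14.7,10.2,0,0,0,1],[-6.9,-14.7,10.2,0,0,0,1],[-6.9,-14.7,10.2,0,0,0,1],[-6.9,-14.7,10.2,0,0,0,1],[-6.9,-14.7,10.2,0,0,0,1]]}}

```text
t: 3.83
ee_pos: [0.4312, -0.0535, 0.0793]
orientation: [[1.0, 0.0, 0.002], [0.0, -1.0, -0.001], [0.002, 0.001, -1.0]]
force: [-1.9, -2.8, 6.8]
width: 0.0205
gripper_force: 58.6
```

Emit:
{"method": "servo_tool", "body": {"targets": [[0,0,-2,0,0,0,1],[0,0,-4,0,0,0,1],[0,0,-6.5,0,0,0,1],[0,0,-8.5,0,0,0,1],[2,-3,-8.5,0,0,0,1],[4,-6,-8.5,0,0,0,1],[5,-9.5,-8.5,0,0,0,1],[6,-13,-8.5,0,0,0,1],[7,-17,-8.5,0,0,0,1],[8,-21,-8.5,0,0,0,1],[8.7,-25,-8.5,0,0,0,1],[8.7,-29,-8.5,0,0,0,1],[8.7,-33,-8.5,0,0,0,1],[8.7,-37,-8.5,0,0,0,1],[8.7,-41,-8.5,0,0,0,1],[8.7,-43.5,-8.5,0,0,0,1],[8.7,-44.8,-8.5,0,0,0,1],[8.7,-44.8,-8.5,0,0,0,1]]}}

```text
t: 5.33
ee_pos: [0.5171, 0.397, 0.1634]
orientation: [[1.0, 0.003, 0.0], [0.003, -1.0, 0.0], [0.0, -0.0, -1.0]]
force: [0.1, 0.4, -0.9]
width: 0.0202
gripper_force: 59.0
```

Emit:
{"method": "servo_tool", "body": {"targets": [[0,0,2,0,0,0,1],[0,0,4,0,0,0,1],[0,0,6,0,0,0,1],[0,0,7.5,0,0,0,1],[0,0,8.5,0,0,0,1],[0,0,9.2,0,0,0,1],[0,0,9.5,0,0,0,1],[0,0,9.5,0,0,0,1]]}}

```text
t: 6.0
ee_pos: [0.5179, 0.3944, 0.0683]
orientation: [[1.0, -0.0, -0.0], [-0.0, -1.0, -0.0], [-0.0, 0.0, -1.0]]
force: [-0.2, 0.2, -1.4]
width: 0.0205
gripper_force: 59.0
```

Emit:
{"method": "servo_tool", "body": {"targets": [[0,0,0.1,0,0,0,1],[0,0,0.1,0,0,0,1],[0,0,0.1,0,0,0,4],[0,0,0.1,0,0,0,4],[0,0,0.1,0,0,0,4],[0,0,0.1,0,0,0,4],[0,0,-2,0,0,0,4],[0,0,-5,0,0,0,4],[0,0,-8,0,0,0,5],[0,0,-9.5,0,0,0,5]]}}

```text
t: 6.83
ee_pos: [0.5184, 0.3953, 0.1668]
orientation: [[1.0, 0.0, 0.003], [0.0, -1.0, 0.002], [0.003, -0.002, -1.0]]
force: [-0.3, -0.1, 0.5]
width: 0.0501
gripper_force: 0.0
```

Run:
```python
from h import *
S=snap('scene','s1.png');T=snap('top','t1.png')
a=cv2.resize(S[120:260,230:430],None,fx=2,fy=2);b=cv2.resize(T[140:280,40:240],None,fx=2,fy=2)
cv2.imwrite('pics/v1.png',np.vstack([a,b])[:,:,::-1])
for a,b in zip([(184,246),(222,216)],[(386,229),(329,236)]): print(blob(S,a)[0],blob(T,b)[0])
print(proj('top',[.518,.395,.08]),proj('scene',[.518,.395,.08]))
```

```text
[184.93939394 246.95757576] [385.52816901 227.78873239]
[221.73015873 217.85714286] [329.17910448 234.76119403]
[ 70.49728475 192.99737307] [372.32857589 143.27212794]
```

View pics/v1.png

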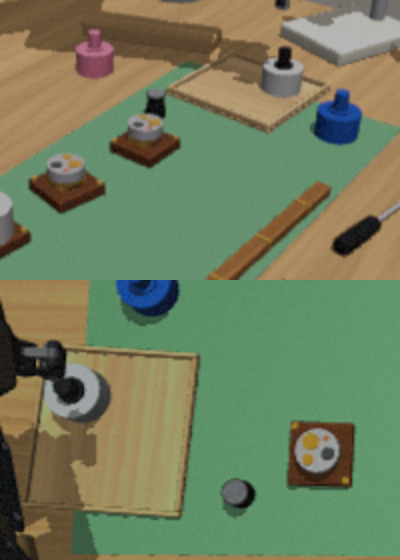

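The cover stands upright in the tray's far-left part (scene (372,150)), and the movement left behind is untouched. Next is cover 2.

Emit:
{"method": "servo_tool", "body": {"targets": [[0,3,0,0,0,0,5],[0,7,0,0,0,0,5],[-1,11,0,0,0,0,5],[-1.5,15,0,0,0,0,5],[-2,19,0,0,0,0,5],[-2.5,23,0,0,0,0,5],[-3,27,0,0,0,0,5],[-3.5,31,0,0,0,0,5],[-4,35,0,0,0,0,5],[-4.5,39,0,0,0,0,5],[-5.5,43,0,0,0,0,5],[-6.5,47,0,0,0,0,5],[-7.5,51,0,0,0,0,5],[-8.5,55,0,0,0,0,5],[-9.2,58,0,0,0,0,5],[-9.2,59.5,0,0,0,0,5],[-9.2,59.5,0,0,0,0,5],[-9.2,59.5,0,0,0,0,5]]}}

```text
t: 8.43
ee_pos: [0.4253, -0.2004, 0.1626]
orientation: [[1.0, -0.002, -0.001], [-0.002, -1.0, 0.001], [-0.001, -0.001, -1.0]]
force: [-0.7, 0.5, 0.1]
width: 0.0497
gripper_force: 0.0
```

Emit:
{"method": "servo_tool", "body": {"targets": [[0,0,2,0,0,0,5],[0,0,4,0,0,0,5],[0,0,6,0,0,0,5],[0,0,7.5,0,0,0,5],[0,0,8.5,0,0,0,5],[0,0,8.5,0,0,0,5],[0,0,8.5,0,0,0,1],[0,0,8.5,0,0,0,1],[0,0,8.5,0,0,0,1],[0,0,8.5,0,0,0,1],[0,0,8.5,0,0,0,1],[0,0,8.5,0,0,0,1],[0,0,8.5,0,0,0,1]]}}

```text
t: 9.52
ee_pos: [0.426, -0.2003, 0.0787]
orientation: [[1.0, 0.0, 0.001], [0.0, -1.0, -0.0], [0.001, 0.0, -1.0]]
force: [-0.4, 0.9, 6.0]
width: 0.0204
gripper_force: 59.4
```

Emit:
{"method": "servo_tool", "body": {"targets": [[0,0,-2,0,0,0,1],[0,0,-4,0,0,0,1],[0,0,-6.5,0,0,0,1],[0,0,-8.5,0,0,0,1],[1,-3,-8.5,0,0,0,1],[2,-7,-8.5,0,0,0,1],[3,-11,-8.5,0,0,0,1],[4,-15,-8.5,0,0,0,1],[4,-19,-8.5,0,0,0,1],[4,-23,-8.5,0,0,0,1],[4,-27,-8.5,0,0,0,1],[3.5,-31,-8.5,0,0,0,1],[3,-35,-8.5,0,0,0,1],[2.5,-39,-8.5,0,0,0,1],[2,-43,-8.5,0,0,0,1],[1.5,-47,-8.5,0,0,0,1],[0.8,-51,-8.5,0,0,0,1],[0.8,-55,-8.5,0,0,0,1],[0.8,-58,-8.5,0,0,0,1],[0.8,-59.9,-8.5,0,0,0,1]]}}

```text
t: 11.18
ee_pos: [0.4331, 0.4018, 0.163]
orientation: [[1.0, 0.002, 0.0], [0.002, -1.0, 0.0], [0.0, -0.0, -1.0]]
force: [-0.2, -0.6, -0.7]
width: 0.0203
gripper_force: 59.1
```

Emit:
{"method": "servo_tool", "body": {"targets": [[0,0,0,0,0,0,1],[0,0,0,0,0,0,1],[0,0,2,0,0,0,1],[0,0,4,0,0,0,1],[0,0,6,0,0,0,1],[0,0,7.5,0,0,0,1],[0,0,8.5,0,0,0,1],[0,0,9.2,0,0,0,1],[0,0,9.6,0,0,0,1],[0,0,9.6,0,0,0,1],[0,0,9.6,0,0,0,1],[0,0,9.6,0,0,0,4],[0,0,9.6,0,0,0,4],[0,0,9.6,0,0,0,4],[0,0,9.6,0,0,0,4],[0,0,7,0,0,0,4],[0,0,4,0,0,0,4],[0,0,1.5,0,0,0,5],[0,0,0,0,0,0,5],[0,0,0,0,0,0,5]]}}

```text
t: 12.85
ee_pos: [0.4346, 0.3996, 0.1667]
orientation: [[1.0, 0.0, 0.004], [0.0, -1.0, 0.003], [0.004, -0.003, -1.0]]
force: [-0.5, 0.0, 0.1]
width: 0.05
gripper_force: 0.0
```

Run:
```python
from h import *
S=snap('scene','s2.png');T=snap('top','t2.png')
A,B=blob(S,(184,246)),blob(T,(386,229)); print(A[0],B[0],tri(A[0],B[0]))
print(env.state()['ee_pos'])
```

```text
[184.93939394 246.95757576] [385.52816901 227.78873239] [ 0.44236702 -0.32983696  0.06927559]
[0.43366747 0.39881243 0.16349236]
```

View pics/s2.png

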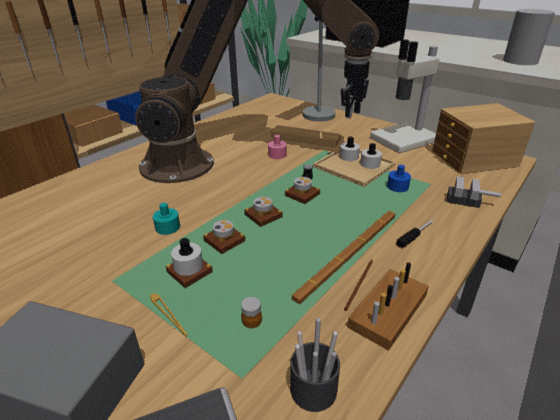

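Two covers stand upright in the tray at (349,150) and (372,156), and the last cover is still on its base at (187,258). Cover 3 is at (0.443,-0.330).

Emit:
{"method": "servo_tool", "body": {"targets": [[0,3,0,0,0,0,5],[1,7,0,0,0,0,5],[2,11,0,0,0,0,5],[3,15,0,0,0,0,5],[4,19,0,0,0,0,5],[4,23,0,0,0,0,5],[4,27,0,0,0,0,5],[4,31,0,0,0,0,5],[4,35,0,0,0,0,5],[4,39,0,0,0,0,5],[4,43,0,0,0,0,5],[4,47,0,0,0,0,5],[4,51,0,0,0,0,5],[3,55,0,0,0,0,5],[3,59,0,0,0,0,5],[2,63,0,0,0,0,5],[1.5,67,0,0,0,0,5],[0.9,71,0,0,0,0,5],[0.9,72.9,0,0,0,0,5],[0.9,72.9,0,0,0,0,5]]}}

```text
t: 14.62
ee_pos: [0.4421, -0.3337, 0.1618]
orientation: [[1.0, -0.003, -0.001], [-0.003, -1.0, 0.0], [-0.001, -0.0, -1.0]]
force: [-0.4, 0.3, -0.5]
width: 0.0502
gripper_force: 0.0
```

Emit:
{"method": "servo_tool", "body": {"targets": [[0,0,0,0,0,0,5],[0,0,2,0,0,0,5],[0,0,4,0,0,0,5],[0,0,6,0,0,0,5],[0,0,7.5,0,0,0,5],[0,0,8.5,0,0,0,5],[0,0,8.5,0,0,0,5],[0,0,8.5,0,0,0,1],[0,0,8.5,0,0,0,1],[0,0,8.5,0,0,0,1],[0,0,8.5,0,0,0,1],[0,0,8.5,0,0,0,1],[0,0,8.5,0,0,0,1],[0,0,8.5,0,0,0,1]]}}

```text
t: 15.78
ee_pos: [0.4431, -0.3304, 0.0789]
orientation: [[1.0, 0.0, 0.001], [0.0, -1.0, -0.001], [0.001, 0.001, -1.0]]
force: [0.4, 2.2, 6.6]
width: 0.0202
gripper_force: 59.3
```

Emit:
{"method": "servo_tool", "body": {"targets": [[0,0,-2,0,0,0,1],[0,0,-4,0,0,0,1],[0,0,-6.5,0,0,0,1],[0,-1,-8.5,0,0,0,1],[1,-4,-8.5,0,0,0,1],[2,-8,-8.5,0,0,0,1],[2.9,-12,-8.5,0,0,0,1],[2.9,-16,-8.5,0,0,0,1],[2.9,-20,-8.5,0,0,0,1],[2.9,-24,-8.5,0,0,0,1],[2.9,-28,-8.5,0,0,0,1],[2.9,-32,-8.5,0,0,0,1],[2.9,-36,-8.5,0,0,0,1],[2.9,-40,-8.5,0,0,0,1],[2.9,-44,-8.5,0,0,0,1],[2.9,-48,-8.5,0,0,0,1],[2.9,-52,-8.5,0,0,0,1],[2.9,-56,-8.5,0,0,0,1],[2.9,-60,-8.5,0,0,0,1],[2.9,-64.3,-8.5,0,0,0,1]]}}

```text
t: 17.45
ee_pos: [0.4712, 0.3133, 0.1633]
orientation: [[1.0, 0.0, -0.0], [0.0, -1.0, -0.0], [-0.0, 0.0, -1.0]]
force: [1.6, -0.7, -0.4]
width: 0.0203
gripper_force: 59.3
```

Emit:
{"method": "servo_tool", "body": {"targets": [[0,0,0,0,0,0,1],[0,0,0,0,0,0,1],[0,0,2,0,0,0,1],[0,0,4,0,0,0,1],[0,0,6,0,0,0,1],[0,0,7.5,0,0,0,1],[0,0,8.5,0,0,0,1],[0,0,9.2,0,0,0,1],[0,0,9.6,0,0,0,1],[0,0,9.6,0,0,0,1],[0,0,9.6,0,0,0,1],[0,0,9.6,0,0,0,4],[0,0,9.6,0,0,0,4],[0,0,9.6,0,0,0,4],[0,0,9.6,0,0,0,4],[0,0,7,0,0,0,4],[0,0,4,0,0,0,4],[0,0,1.5,0,0,0,7],[0,0,0,0,0,0,8],[0,0,0,0,0,0,8]]}}

```text
t: 19.12
ee_pos: [0.4727, 0.3121, 0.1666]
orientation: [[1.0, 0.0, 0.005], [0.0, -1.0, 0.002], [0.005, -0.002, -1.0]]
force: [0.1, 0.7, 0.6]
width: 0.0747
gripper_force: 0.0
```

```bash
cat >> h.py <<'E'
def squares(T,z=.018,ref=None):
    """brown base outlines in the top picture -> centre, yaw, side (mm) on plane z"""
    s=2000; x1,x0,y1,y0=.68,.33,.25,-.45
    r=rect('top',T,z,x1,x0,y1,y0,s); h=cv2.cvtColor(r,cv2.COLOR_RGB2HSV)
    g=(h[...,0]>35)&(h[...,0]<95)&(h[...,1]>50)
    m=cv2.morphologyEx((~g).astype(np.uint8),cv2.MORPH_OPEN,np.ones((25,25)))
    out=[]
    for c in cv2.findContours(m,cv2.RETR_EXTERNAL,cv2.CHAIN_APPROX_NONE)[0]:
        a=cv2.contourArea(c)/4
        if not 4500<a<9500: continue
        (u,v),(w,q),t=cv2.minAreaRect(c); t=-t
        t=(t+45)%90-45
        out.append((round(x1-v/s,4),round(y1-u/s,4),round(t,1),round(w/2),round(q/2),round(a)))
    return sorted(out,key=lambda e:-e[1])
E
python3 - <<'E'
from h import *
S=snap('scene','s3.png');T=snap('top','t3.png')
print(*squares(T),sep='\n')
r=rect('top',T,.018,.8,.3,.35,-.45,1000)
cv2.imwrite('pics/r3.png',r[:,:,::-1])
print(env.state()['ee_pos'])
E
```

```text
(0.4498, 0.1033, -1.4, 76, 76, 5720)
(0.4307, -0.0523, -13.5, 76, 77, 5598)
(0.4256, -0.1978, -7.4, 77, 77, 5711)
(0.4447, -0.3295, -6.8, 78, 78, 5784)
[0.47165844 0.31148346 0.16344967]
```

View pics/r3.png

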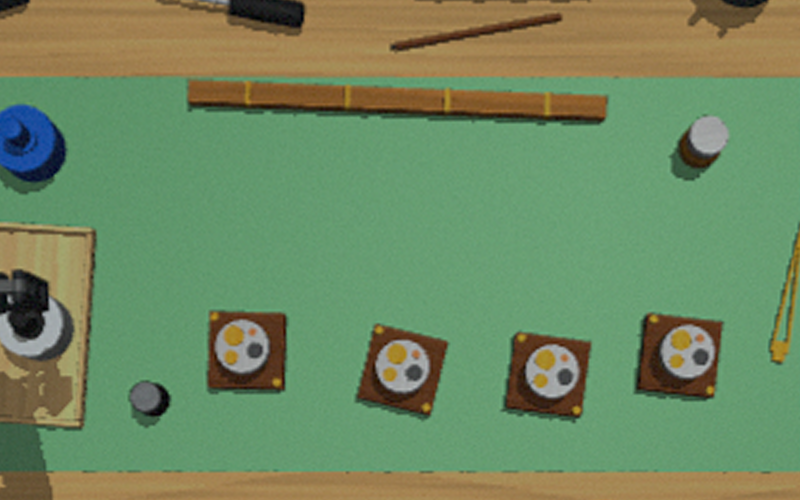

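All three covers are in the tray and all four movements are bare and measured, each with 76–78 mm sides. The marks work out to about (0.654,0.105), (0.650,0.005), (0.647,-0.095) and (0.643,-0.195), with yaw -2°. I'll start with the leftmost movement: grip the disc and slide.

Emit:
{"method": "servo_tool", "body": {"targets": [[-0.5,3,0,0,0,0,8],[-1,7,0,0,0,0,8],[-1.5,11,0,0,0,0,8],[-2,15,0,0,0,0,8],[-2.2,19,0,0,0,0,8],[-2.2,20.9,0,0,0,0,8],[-2.2,20.9,0,0,0,0,8],[-2.2,20.9,3,0,0,0,8],[-2.2,20.9,6,0,0,0,8],[-2.2,20.9,9,0,0,0,8],[-2.2,20.9,11,0,0,0,8],[-2.2,20.9,12,0,0,0,8],[-2.2,20.9,12.6,0,0,0,8],[-2.2,20.9,12.9,0,0,0,8],[-2.2,20.9,12.9,0,0,0,8]]}}

```text
t: 20.47
ee_pos: [0.4495, 0.1027, 0.0337]
orientation: [[1.0, 0.001, -0.001], [0.001, -1.0, -0.0], [-0.001, 0.0, -1.0]]
force: [0.3, -0.8, 0.5]
width: 0.0801
gripper_force: 0.0
```

Emit:
{"method": "servo_tool", "body": {"targets": [[0,0,0,0,0,0,6.5],[0,0,0,0,0,0,5.8],[0,0,0,0,0,0,5.4],[0,0,0,0,0,0,4.5],[0,0,0,0,0,0,4.5],[0,0,0,0,0,0,4.5],[0,0,0,0,0,0,4.5]]}}

```text
t: 21.05
ee_pos: [0.4501, 0.1026, 0.0352]
orientation: [[1.0, 0.0, 0.002], [0.0, -1.0, 0.0], [0.002, -0.0, -1.0]]
force: [-2.0, 1.9, 10.5]
width: 0.0497
gripper_force: 60.5
```

Emit:
{"method": "servo_tool", "body": {"targets": [[1,0,0,0,0,0,4.5],[3,0,0,0,0,0.6,4.5],[5,0,0,0,0,0.6,4.5],[7,0,0,0,0,0.6,4.5],[9,0,0,0,0,0.6,4.5],[11,0,0,0,0,0.6,4.5],[13,-0.1,0,0,0,0.6,4.5],[15,-0.2,0,0,0,0.6,4.5],[17,-0.2,0,0,0,0.6,4.5],[18.5,-0.2,0,0,0,0.6,4.5],[19.5,-0.2,0,0,0,0.6,4.5],[20.1,-0.2,0,0,0,0.6,4.5],[20.4,-0.2,0,0,0,0.6,4.5],[20.4,-0.2,0,0,0,0.6,4.5],[20.4,-0.2,0,0,0,0.6,4.5]]}}

```text
t: 22.3
ee_pos: [0.6532, 0.1046, 0.0353]
orientation: [[1.0, -0.01, -0.001], [-0.01, -1.0, -0.0], [-0.001, 0.0, -1.0]]
force: [-5.7, -0.1, 8.1]
width: 0.0503
gripper_force: 61.7
```

Emit:
{"method": "servo_tool", "body": {"targets": [[0,0,0,0,0,0,6.8],[0,0,0,0,0,0,6.8],[0,0,0,0,0,0,6.8],[0,0,0,0,0,0,6.8],[0,0,-1.5,0,0,-0.6,6.8],[0,0,-4,0,0,-0.6,6.8],[0,0,-6,0,0,-0.6,8],[0,0,-8,0,0,-0.6,8],[-4,2.5,-8,0,0,-0.6,8],[-8,5,-8,0,0,-0.6,8],[-12,7.5,-8,0,0,-0.6,8],[-12,7.5,-8,0,0,-0.6,8],[-12,7.5,-8,0,0,-0.6,8]]}}

```text
t: 23.38
ee_pos: [0.53, 0.0293, 0.1146]
orientation: [[1.0, -0.002, -0.002], [-0.002, -1.0, -0.0], [-0.002, 0.0, -1.0]]
force: [1.5, -0.6, 0.1]
width: 0.0799
gripper_force: 0.0
```

```bash
cat >> h.py <<'E'
def look(f):
    T=snap('top',f+'.png')
    x1,x0,y1,y0=.78,.33,.25,-.45
    r=rect('top',T,.018,x1,x0,y1,y0,1100); cv2.imwrite('pics/'+f+'_r.png',r[:,:,::-1])
    print(*squares(T),sep='\n'); s=env.state(); print(s['t'],s['ee_pos'].round(4) if hasattr(s['ee_pos'],'round') else s['ee_pos'])
E
python3 -c "
from h import *
look('m4')"
```

```text
(0.4307, -0.0524, -13.6, 76, 77, 5596)
(0.4257, -0.1978, -7.3, 77, 78, 5707)
(0.4447, -0.3295, -6.7, 78, 78, 5779)
23.4333 [0.5322 0.03   0.1148]
```

View pics/m4_r.png

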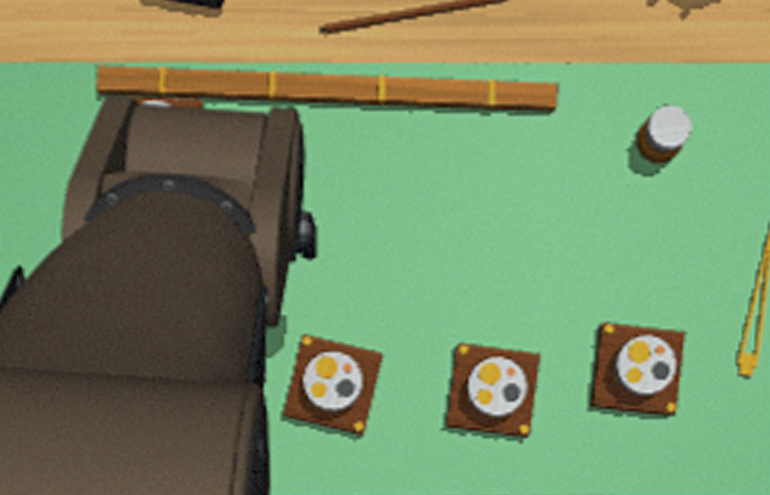

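The arm hides the placed movement; the other three have not moved. Next is movement at (0.431,-0.052).

Emit:
{"method": "servo_tool", "body": {"targets": [[-3,3,0,0,0,0,8],[-6,5.5,0,0,0,0,8],[-9,8.2,0,0,0,0,8],[-10.2,8.2,0,0,0,0,8],[-10.2,8.2,0,0,0,0,8],[-10.2,8.2,2,0,0,0,8],[-10.2,8.2,4,0,0,0,8],[-10.2,8.2,6,0,0,0,8],[-10.2,8.2,7.3,0,0,0,8],[-10.2,8.2,8,0,0,0,8],[-10.2,8.2,8,0,0,0,8]]}}

```text
t: 24.35
ee_pos: [0.4319, -0.0508, 0.033]
orientation: [[1.0, 0.001, -0.001], [0.001, -1.0, 0.0], [-0.001, -0.0, -1.0]]
force: [0.3, -0.2, 0.7]
width: 0.08
gripper_force: 0.0
```

Emit:
{"method": "servo_tool", "body": {"targets": [[0,0,0,0,0,0,6.5],[0,0,0,0,0,0,5.8],[0,0,0,0,0,0,5.4],[0,0,0,0,0,0,4.5],[0,0,0,0,0,0,4.5],[0,0,0,0,0,0,4.5],[0,0,0,0,0,0,4.5]]}}

```text
t: 24.93
ee_pos: [0.4319, -0.0516, 0.0355]
orientation: [[1.0, 0.0, 0.003], [0.0, -1.0, -0.001], [0.003, 0.001, -1.0]]
force: [-1.0, -0.3, 10.9]
width: 0.0505
gripper_force: 60.3
```

Emit:
{"method": "servo_tool", "body": {"targets": [[1,-0.3,0,0,0,0,4.5],[3,-0.8,0,0,0,-2,4.5],[5,-1.3,0,0,0,-4,4.5],[7,-1.8,0,0,0,-6,4.5],[9,-2.4,0,0,0,-8,4.5],[11,-3,0,0,0,-10,4.5],[13,-3.6,0,0,0,-11.6,4.5],[15,-4.2,0,0,0,-11.6,4.5],[17,-4.8,0,0,0,-11.6,4.5],[19,-5.3,0,0,0,-11.6,4.5],[20.5,-5.7,0,0,0,-11.6,4.5],[21.5,-5.7,0,0,0,-11.6,4.5],[21.9,-5.7,0,0,0,-11.6,4.5],[21.9,-5.7,0,0,0,-11.6,4.5],[21.9,-5.7,0,0,0,-11.6,4.5]]}}

```text
t: 26.18
ee_pos: [0.6505, 0.0062, 0.0356]
orientation: [[0.98, 0.201, 0.002], [0.201, -0.98, 0.0], [0.002, 0.0, -1.0]]
force: [-0.2, 2.8, 5.3]
width: 0.05
gripper_force: 61.7
```

Emit:
{"method": "servo_tool", "body": {"targets": [[0,0,0,0,0,0,6.8],[0,0,0,0,0,0,6.8],[0,0,0,0,0,0,6.8],[0,0,0,0,0,0,6.8],[0,0,-1.5,0,0,0,6.8],[0,0,-4,0,0,0,6.8],[0,0,-6,0,0,5,7],[0,0,-8,0,0,11.6,8],[-3,4,-8,0,0,11.6,8],[-6,8,-8,0,0,11.6,8],[-8,12,-8,0,0,11.6,8],[-10,15.5,-8,0,0,11.6,8],[-12,19.5,-8,0,0,11.6,8],[-14,23,-8,0,0,11.6,8],[-14,23,-8,0,0,11.6,8],[-14,23,-8,0,0,11.6,8]]}}

```text
t: 27.52
ee_pos: [0.5578, -0.2518, 0.1143]
orientation: [[1.0, -0.004, 0.0], [-0.004, -1.0, -0.001], [0.0, 0.001, -1.0]]
force: [-0.3, 0.9, -0.4]
width: 0.0797
gripper_force: 0.0
```

```bash
python3 -c "
from h import *
look('m3')"
```

```text
27.5667 [ 0.5584 -0.2498  0.1142]
```

View pics/m3_r.png

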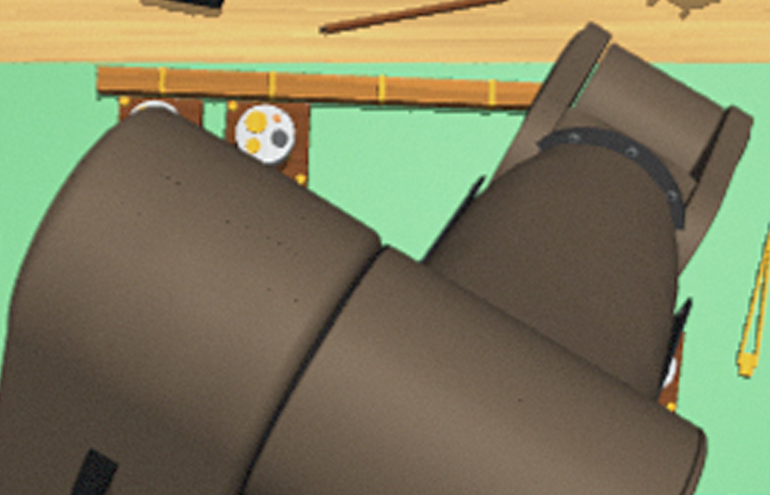

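Both placed movements sit against the strip near ticks 1 and 2. M2 is hidden from the top camera, so I'll check it in the scene view by difference.

Run:
```python
from h import *
S=snap('scene','s4.png'); O=cv2.imread('pics/s3.png')[:,:,::-1]
for n,p in(('M2',(224,237)),('M1',(188,265))):
    x,y=p; print(n,np.abs(S[y-16:y+16,x-20:x+20].astype(int)-O[y-16:y+16,x-20:x+20]).mean().round(1))
```

```text
M2 36.7
M1 6.8
```

Run:
```python
import cv2,numpy as np
a=cv2.imread('pics/s4.png')[170:310,140:330];b=cv2.imread('pics/s3.png')[170:310,140:330]
cv2.imwrite('pics/d4.png',cv2.resize(np.hstack([a,b]),None,fx=2,fy=2))
```

```text
(no output)
```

View pics/d4.png

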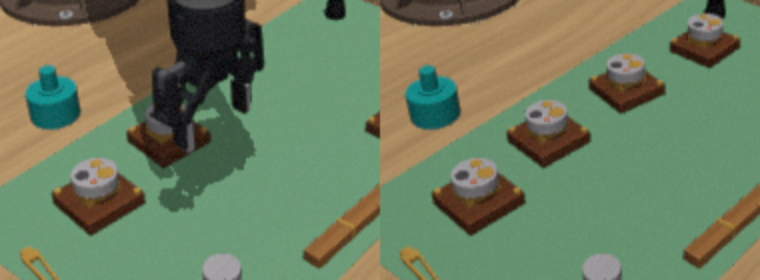

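M2 is unmoved; the gripper was only occluding it. Gripping it now.

Emit:
{"method": "servo_tool", "body": {"targets": [[-3,-1.5,0,0,0,0,8],[-6,-3,0,0,0,0,8],[-9,-4,0,0,0,0,8],[-12,-5,0,0,0,0,8],[-13.3,-5.2,0,0,0,0,8],[-13.3,-5.2,0,0,0,0,8],[-13.3,-5.2,2,0,0,0,8],[-13.3,-5.2,4,0,0,0,8],[-13.3,-5.2,6,0,0,0,8],[-13.3,-5.2,7.3,0,0,0,8],[-13.3,-5.2,8,0,0,0,8],[-13.3,-5.2,8,0,0,0,8]]}}

```text
t: 28.62
ee_pos: [0.4266, -0.1951, 0.0331]
orientation: [[1.0, 0.001, -0.001], [0.001, -1.0, 0.001], [-0.001, -0.001, -1.0]]
force: [-0.0, -0.4, -0.6]
width: 0.0798
gripper_force: 0.0
```

Emit:
{"method": "servo_tool", "body": {"targets": [[0,0,0,0,0,0,6.5],[0,0,0,0,0,0,5.8],[0,0,0,0,0,0,5.4],[0,0,0,0,0,0,4.5],[0,0,0,0,0,0,4.5],[0,0,0,0,0,0,4.5],[0,0,0,0,0,0,4.5]]}}

```text
t: 29.2
ee_pos: [0.4271, -0.1964, 0.0357]
orientation: [[1.0, 0.0, 0.003], [0.0, -1.0, -0.002], [0.003, 0.002, -1.0]]
force: [0.0, -2.1, 10.9]
width: 0.05
gripper_force: 60.2
```

Emit:
{"method": "servo_tool", "body": {"targets": [[1,-0.5,0,0,0,0,4.5],[3,-1.5,0,0,0,-2,4.5],[5,-2.5,0,0,0,-4,4.5],[7,-3.5,0,0,0,-5.4,4.5],[9,-4.5,0,0,0,-5.4,4.5],[11,-5.5,0,0,0,-5.4,4.5],[13,-6.5,0,0,0,-5.4,4.5],[15,-7.5,0,0,0,-5.4,4.5],[17,-8.5,0,0,0,-5.4,4.5],[19,-9.4,0,0,0,-5.4,4.5],[20.5,-10.1,0,0,0,-5.4,4.5],[21.6,-10.1,0,0,0,-5.4,4.5],[22.1,-10.1,0,0,0,-5.4,4.5],[22.1,-10.1,0,0,0,-5.4,4.5],[22.1,-10.1,0,0,0,-5.4,4.5]]}}

```text
t: 30.45
ee_pos: [0.6479, -0.094, 0.0358]
orientation: [[0.996, 0.094, 0.002], [0.094, -0.996, 0.0], [0.002, 0.0, -1.0]]
force: [0.8, 5.5, 6.6]
width: 0.0503
gripper_force: 61.1
```

Emit:
{"method": "servo_tool", "body": {"targets": [[0,0,0,0,0,0,6.8],[0,0,0,0,0,0,6.8],[0,0,0,0,0,0,6.8],[0,0,0,0,0,0,6.8],[0,0,-1.5,0,0,0,6.8],[0,0,-4,0,0,0,6.8],[0,0,-6,0,0,3,7],[0,0,-8,0,0,5.4,8],[-3,4,-8,0,0,5.4,8],[-6,8,-8,0,0,5.4,8],[-8,12,-8,0,0,5.4,8],[-10,15.5,-8,0,0,5.4,8],[-10,19.5,-8,0,0,5.4,8],[-10,23,-8,0,0,5.4,8],[-10,23,-8,0,0,5.4,8],[-10,23,-8,0,0,5.4,8]]}}

```text
t: 31.78
ee_pos: [0.5686, -0.3361, 0.114]
orientation: [[1.0, -0.003, 0.0], [-0.003, -1.0, -0.0], [0.0, 0.0, -1.0]]
force: [-0.6, 0.4, -0.4]
width: 0.0802
gripper_force: 0.0
```

Run:
```python
from h import *
look('m2')
S=snap('scene','s5.png'); O=cv2.imread('pics/s3.png')[:,:,::-1]
x,y=188,265; print(np.abs(S[y-16:y+16,x-20:x+20].astype(int)-O[y-16:y+16,x-20:x+20]).mean().round(1))
```

```text
31.8333 [ 0.5687 -0.334   0.1139]
23.6
```

Run:
```python
import cv2,numpy as np
for f in('s3','s5'):
    im=cv2.imread(f'pics/{f}.png')[235:300,150:230]; h=cv2.cvtColor(im,cv2.COLOR_BGR2HSV)
    m=((h[...,0]<12)|(h[...,0]>172))&(h[...,1]>110)&(h[...,2]<140)
    ys,xs=np.where(m); print(f,m.sum(),np.percentile(xs,[1,50,99])+150,np.percentile(ys,[1,50,99])+235)
```

```text
s3 582 [168. 200. 229.] [236. 269. 284.]
s5 359 [167.58 187.   210.42] [263.58 274.   285.  ]
```

M1's outline (left 168, bottom 285) is unchanged. Gripping it.

Emit:
{"method": "servo_tool", "body": {"targets": [[-3,-0.2,0,0,0,0,8],[-6,-0.4,0,0,0,0,8],[-9,-0.4,0,0,0,0,8],[-12,-0.4,0,0,0,0,8],[-12.4,-0.4,0,0,0,0,8],[-12.4,-0.4,0,0,0,0,8],[-12.4,-0.4,2,0,0,0,8],[-12.4,-0.4,4,0,0,0,8],[-12.4,-0.4,6,0,0,0,8],[-12.4,-0.4,7.3,0,0,0,8],[-12.4,-0.4,8,0,0,0,8],[-12.4,-0.4,8,0,0,0,8]]}}

```text
t: 32.88
ee_pos: [0.446, -0.3281, 0.033]
orientation: [[1.0, 0.002, -0.001], [0.002, -1.0, 0.001], [-0.001, -0.001, -1.0]]
force: [0.5, -0.2, -0.1]
width: 0.0799
gripper_force: 0.0
```

Emit:
{"method": "servo_tool", "body": {"targets": [[0,0,0,0,0,0,6.5],[0,0,0,0,0,0,5.8],[0,0,0,0,0,0,5.4],[0,0,0,0,0,0,4.5],[0,0,0,0,0,0,4.5],[0,0,0,0,0,0,4.5],[0,0,0,0,0,0,4.5]]}}

```text
t: 33.47
ee_pos: [0.4462, -0.33, 0.0359]
orientation: [[1.0, 0.0, 0.003], [0.0, -1.0, -0.003], [0.003, 0.003, -1.0]]
force: [0.6, -1.3, 8.9]
width: 0.0504
gripper_force: 60.9
```

Emit:
{"method": "servo_tool", "body": {"targets": [[1,-0.7,0,0,0,0,4.5],[3,-2,0,0,0,-2,4.5],[5,-3.5,0,0,0,-4,4.5],[7,-5,0,0,0,-4.8,4.5],[9,-6.3,0,0,0,-4.8,4.5],[11,-7.7,0,0,0,-4.8,4.5],[13,-9,0,0,0,-4.8,4.5],[15,-10.5,0,0,0,-4.8,4.5],[17,-12,0,0,0,-4.8,4.5],[18.5,-13,0,0,0,-4.8,4.5],[19.3,-13.4,0,0,0,-4.8,4.5],[19.8,-13.4,0,0,0,-4.8,4.5],[19.8,-13.4,0,0,0,-4.8,4.5],[19.8,-13.4,0,0,0,-4.8,4.5]]}}

```text
t: 34.63
ee_pos: [0.6439, -0.1942, 0.036]
orientation: [[0.996, 0.084, 0.002], [0.084, -0.996, 0.0], [0.002, -0.0, -1.0]]
force: [0.9, 6.2, 9.4]
width: 0.0505
gripper_force: 61.6
```

Emit:
{"method": "servo_tool", "body": {"targets": [[0,0,0,0,0,0,6.8],[0,0,0,0,0,0,6.8],[0,0,0,0,0,0,6.8],[0,0,0,0,0,0,6.8],[0,0,-2,0,0,0,6.8],[0,0,-5,0,0,0,6.8],[0,0,-9,0,0,3,7],[-3,3,-13,0,0,4.8,8],[-7,7,-16,0,0,4.8,8],[-11,11,-20,0,0,4.8,8],[-14,15,-20,0,0,4.8,8],[-18,19,-20,0,0,4.8,8],[-22,23,-20,0,0,4.8,8],[-26,27,-20,0,0,4.8,8],[-30,31,-20,0,0,4.8,8],[-35,35,-20,0,0,4.8,8],[-42,39,-20,0,0,4.8,8],[-42,39,-20,0,0,4.8,8],[-42,39,-20,0,0,4.8,8],[-42,39,-20,0,0,4.8,8]]}}

```text
t: 36.3
ee_pos: [0.2996, -0.5785, 0.2332]
orientation: [[1.0, -0.0, -0.0], [-0.0, -1.0, 0.0], [-0.0, -0.0, -1.0]]
force: [0.6, 0.3, -0.5]
width: 0.0798
gripper_force: 0.0
```

Run:
```python
from h import *
look('f1')
S=snap('scene','f1s.png')
```

```text
(0.6458, 0.1055, 0.0, 68, 77, 5074)
(0.6443, 0.0073, 0.0, 72, 76, 5309)
(0.6434, -0.0923, -1.9, 76, 76, 5543)
(0.6414, -0.1922, -0.8, 77, 78, 5811)
36.35 [ 0.2946 -0.5832  0.2331]
```

View pics/f1_r.png

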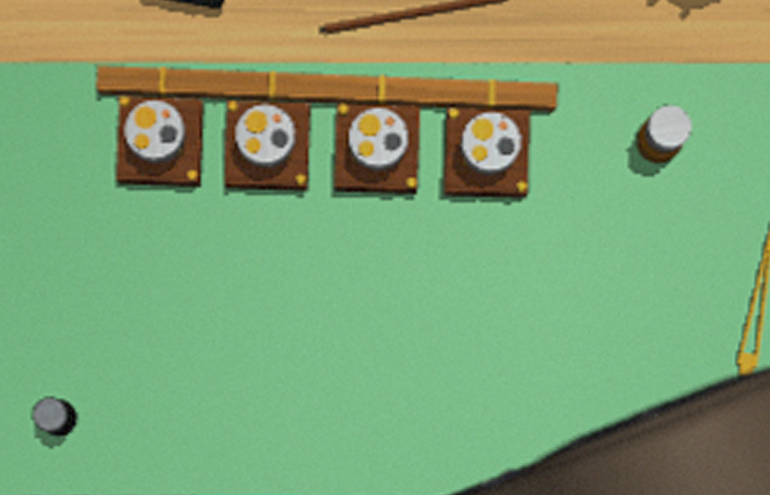

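All four movements stand at the ticks with the arm clear. I'll refine the tick positions and check each movement against its mark, along with the covers in the tray.

Run:
```python
from h import *
T=cv2.imread('pics/f1.png')[:,:,::-1]; s=2000;x1,x0,y1,y0=.76,.58,.20,-.30
r=rect('top',T,.016,x1,x0,y1,y0,s); h=cv2.cvtColor(r,cv2.COLOR_RGB2HSV)
cols=range(90,910,20)
# strip top surface: far edge (green->brown) and near edge (bright wood -> dark face)
br=lambda c:h[:,c:c+3,2].mean(1); hu=lambda c:h[:,c:c+3,0].mean(1)
far=[];near=[]
for c in cols:
    b=hu(c); i=np.where(b[40:160]<28)[0][0]+40; v=br(c)
    g=np.diff(cv2.GaussianBlur(v.reshape(-1,1),(1,7),0).ravel()); j=i+25+np.argmin(g[i+25:i+60])
    far.append((y1-(c+1)/s,x1-i/s)); near.append((y1-(c+1)/s,x1-j/s))
for n,a in(('far',far),('near',near)):
    a=np.array(a); p=np.polyfit(a[:,0],a[:,1],1); d=np.abs(np.polyval(p,a[:,0])-a[:,1]); k=d<.003; print(n,np.polyfit(a[k,0],a[k,1],1).round(4),k.sum())
# ticks: yellow
m=((h[...,0]>18)&(h[...,0]<32)&(h[...,1]>150)&(h[...,2]>150)).astype(np.uint8); m[180:]=0
k,l,st,ce=cv2.connectedComponentsWithStats(m)
for i in range(1,k):
    if st[i,4]>100: print('tick',(x1-ce[i,1]/s).round(4),(y1-ce[i,0]/s).round(4),st[i].tolist())
# movement near edge at z .018 and side edges
r=rect('top',T,.018,x1,x0,y1,y0,s); h=cv2.cvtColor(r,cv2.COLOR_RGB2HSV); g=(h[...,0]>35)&(h[...,0]<95)&(h[...,1]>50)
m=cv2.morphologyEx((~g).astype(np.uint8),cv2.MORPH_OPEN,np.ones((9,9)))
for cy in(.105,.006,-.093,-.193):
    c=int((y1-cy)*s); bot=[max(np.where(m[:,q])[0]) for q in range(c-60,c+61,5)]; p=np.polyfit(range(c-60,c+61,5),bot,1)
    row=range(200,280,10); L=[c-np.argmin(m[q,c::-1]) for q in row]; R=[c+np.argmin(m[q,c:]) for q in row]
    print('mov near x',round(x1-np.polyval(p,c)/s,4),'slope deg',round(-np.degrees(np.arctan(p[0])),2),'y',round(y1-(np.mean(L)+np.mean(R))/2/s,4),'w',np.round((np.mean(R)-np.mean(L))/s,4))
F=np.vstack([cv2.resize(T[150:270,30:190],None,fx=3,fy=3),cv2.resize(cv2.imread('pics/f1s.png')[110:190,280:440,::-1],None,fx=3,fy=3)])
cv2.imwrite('pics/tray.png',F[:,:,::-1])
```

```text
far [-0.    0.74] 41
near [-0.0202  0.7219] 25
tick 0.7086 0.1031 [187, 81, 15, 45, 495]
tick 0.7049 0.0029 [387, 90, 16, 42, 480]
tick 0.7006 -0.097 [587, 97, 14, 43, 495]
tick 0.6968 -0.1969 [787, 104, 16, 44, 570]
tick 0.6896 0.1377 [117, 134, 17, 14, 186]
tick 0.6851 0.0389 [315, 142, 15, 16, 174]
tick 0.6824 -0.0616 [515, 148, 17, 15, 196]
tick 0.676 0.1183 [146, 154, 36, 26, 789]
tick 0.6784 -0.1625 [717, 156, 17, 15, 186]
tick 0.674 0.0172 [348, 162, 35, 18, 480]
tick 0.6727 -0.0859 [556, 168, 32, 12, 275]
mov near x 0.6127 slope deg -2.14 y 0.1056 w 0.0769
mov near x 0.6088 slope deg -1.74 y 0.0078 w 0.0765
mov near x 0.606 slope deg -1.84 y -0.0923 w 0.0761
mov near x 0.6024 slope deg -1.51 y -0.1922 w 0.076
```

View pics/tray.png

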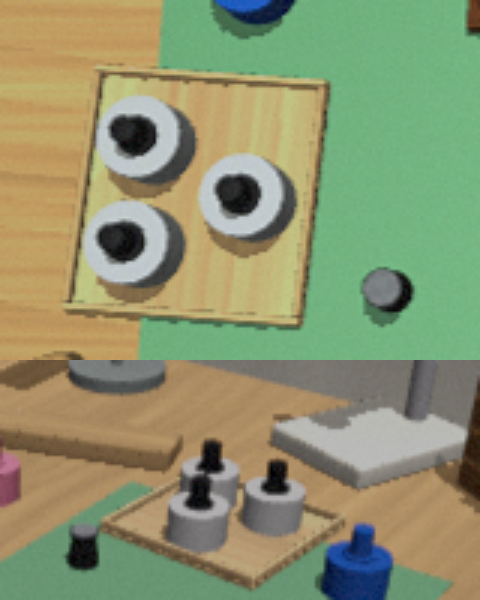

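The tray view shows all three covers upright on the floor. After correcting for the visible near face of each base, every movement is within about 4 mm of its mark and square within 1°. Handing in.

```bash
python3 -c "
from h import *
print(env.sign_off())"
```

```text
the job is handed in; nothing more can be done
None
```

The job is handed in: all three covers stand upright in the tray, and all four movements were slid to the ticks, each measuring within about 4 mm of its place and 1° of square; the sign-off returned no verdict.

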